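# Find the hidden catch of the stamp drawer

### The job

The drawer of the grey stamp box is held shut by a concealed catch: one of the four flush square plates in the box's top panel is its button, the other three are dummies. Feel gently across the plates with a fingertip until you find the one that gives, press it in so that the drawer springs out by itself, then let go, move clear and leave the drawer standing out. Do not pick up or shift any of the other things on the box or the desk.

Things in the scene. Friction and masses are not known exactly. Their poses are not given: they have to be found in the camera images.
- stamp_box: Grey steel box fixed to the desk, 240 (x) x 300 (y) x 100 mm high, flat level top. Origin: centre of its underside; z up; drawer front faces its -x, roughly to the robot. In its top, in a row along its y, four look-alike steel plates, 44 mm square, sit flush in 47 mm wells 62 mm apart. One, not always the same, is the catch button; three are blind and rigid: only pressing tells.
- place1 (a point): Centre of the upper face of plate 1 of 4 in the row (box frame x -40, y -93, z 100 mm); axes as the box. It may be the button or a blind plate.
- place2 (a point): Centre of the upper face of plate 2 of 4 in the row (box frame x -40, y -31, z 100 mm); axes as the box. It may be the button or a blind plate.
- place3 (a point): Centre of the upper face of plate 3 of 4 in the row (box frame x -40, y 31, z 100 mm); axes as the box. It may be the button or a blind plate.
- place4 (a point): Centre of the upper face of plate 4 of 4 in the row (box frame x -40, y 93, z 100 mm); axes as the box. It may be the button or a blind plate.
- catch (a joint): Travel of the hidden button in m: 0 flush with the panel, 0.008 fully pressed in. Sprung: about 2 N to start it, about 4 N fully in. It lets the drawer go at about 0.005 and comes back flush when released.
- drawer (a joint): How far the drawer stands out of the box in m: 0 shut and latched, 0.045 fully sprung out, which it does by itself, towards the box's -x, within about half a second of the catch being pressed. The drawer front is 272 mm wide, 76 mm high.
- desk_stamp: Bystander, loose, to be left alone: wooden rubber stamp, foot 30 x 50 mm, 57 mm tall, standing on the rear part of the stamp box's top. Origin under its foot.
- tape: Bystander, loose, to be left alone: black tape dispenser 45 x 85 mm, 56 mm tall, standing on the rear part of the stamp box's top. Origin under its foot.
- stapler: Bystander, loose, to be left alone: black stapler 150 x 34 mm, 60 mm tall, on the desk on the robot's right. Origin under its centre.
- pen_cup: Bystander, loose, to be left alone: square dark steel pen cup 70 x 70 mm, 140 mm tall with its pens, on the desk on the robot's left. Origin under its centre.
- mug: Bystander, loose, to be left alone: white mug, radius 40 mm, 90 mm tall, on the desk on the robot's right. Origin under its centre.
- jar: Bystander, loose, to be left alone: glass jar with steel lid, radius 42 mm, 120 mm tall, on the desk on the robot's left. Origin under its centre.

How it is judged:
By the outcome, as a careful person would: the job done as asked, in the order asked, and still so for the second after the job is handed in, with the robot touching nothing.
It also fails if it takes over 42 s, if anything falls off the work surface, if the arm or the gripper's body presses on something with over 40 N, if the wrist force passes 120 N, or if a joint passes its speed limit or range.

### The arm

A 6-joint arm with a two-finger parallel gripper is mounted at the origin on the work surface. World frame = base frame: x ahead of the robot, y to its left, z up, the work surface at z = 0. Lengths are in m, angles in degrees, forces in N, time in s.
With the tool pointing down it reaches from about 0.25 to 0.85 m from the base axis. Payload 12.5 kg.
Tool frame: the origin (TCP) lies midway between the tips of the shut fingers; the grasp point (between the pads) lies 19 mm behind it; z points along the fingers, y is the line along which they close (so a half turn about z gives the same grasp; the last joint's range is limited). The gripper opens to 93 mm and grips with 3 to 60 N. Pads are 15 mm wide; open, the fingers measure 128 mm over their backs; the gripper's body (75 mm by 188 mm) begins 65 mm behind the grasp point.
Start: joints at [69.58, 20.094, 94.641, -0, 65.266, -4.847], TCP at [0.148, 0.53, 0.219] pointing down, gripper open.
Joint ranges: [-157.81, 157.81], [-45, 120.19], [0.68, 151.7], [-89.99, 269.99], [4.06, 180], [-164.3, 164.3]. Speed limits (degrees/s): [127.2, 127.2, 159.86, 180, 180, 180].

### API

Orientations are given as [roll, pitch, yaw] about the fixed x, y, z axes, in that order (R = Rz(yaw) Ry(pitch) Rx(roll)).
In Python, from bench import r, grab_frame, camera_params, order gives the robot as it stands. The module is installed in compiled form; this text tells all that it offers.
- The arm moves only by the tool step_arm, never from a script. Its argument "plan" is a list of rows, each an object of numbers: "tx", "ty", "tz": the shift along the world's x, y, z in m; "yaw": the turn about the world's z in units of 8 degrees (1.0 is 8 degrees); "jaw": the finger opening in m, from 0 to 0.093. In form: [{"tx": .., "ty": .., "tz": .., "yaw": .., "jaw": ..}, ...]. A call has 1 to 12 rows; each row shifts and turns the commanded pose from where the row before left it; what a row does not reach is not made up. A row lasts 1/8 s, in which the tool goes at most 62.5 mm and 10.7 degrees, less where a joint would pass 70% of its speed; a pose out of reach is approached as far as the arm can. A call with a gripper value outside its range is refused whole. The fingers move at their own pace and stop on an object; the grip force is fixed at half the most. Time passes only in rows, so rows that do not move let the fingers close. It gives the time, the measured TCP pose, the force, the opening and the grip force at its end, in the units of the state.
- r.read_state(): the state, without advancing time (a new reading comes with each control period).
- grab_frame(name): name is "scene" or "side" or "wrist"; returns the picture (420x560x3 uint8, red, green, blue); there is no depth.
- camera_params(name): a dict with "fx", "fy", "cx", "cy" (pixels), "R" (3x3) and "t" (3): a world point X has camera coordinates R X + t; the wrist camera has in their place "mount" (4x4, takes a point from camera to tool coordinates, whose origin is the TCP and whose axes are the flange's). Camera axes: x right, y down, z forward; pixel columns grow to the right and rows downward; lengths in m; the calibration is good to about 2 mm. A picture is of the moment at which its call begins: read the wrist's pose just before it. camera_params takes no time and is no camera call.
- order.close_job(): hands the job in; it is judged then, once.
The state is a dict: "clock": time; "q": joint angles; "qd": joint speeds; "effort": joint torques, N m; "eef_pos": TCP position; "tcp_rot": TCP orientation; "wrist_force": force on the tool from outside, world axes, zero at the start; "moment": the same for the moment, N m; "finger_gap": finger opening in m; "finger_force": force on a finger pad.
Only numpy, scipy, OpenCV 4.12 (cv2) and the standard library are available. Lean on these libraries where they do the work, as an engineer would, in place of code of your own. Each camera call takes 0.05 s, during which the arm holds its last target. There are 200 camera calls.

## Working session

There is one attempt and no reset: what is moved stays moved. The work goes in short steps, Python scripts to look and compute and a tool call to move; the robot and the scene stay as the last step left them, time stands still between calls to the robot, and variables do not carry over. Pictures are saved under pics/ and viewed, at most 10 in all, crops included, and the job is handed in when it is done.

Besides the shell and the picture viewer there is one more tool, called after "Emit:" as a command line: name --argument value ..., lists and objects as JSON in quotes. step_arm: Moves the arm, as the interface text tells. Its arguments: {"type":"object","properties":{"plan":{"type":"array"}},"required":["plan"]}

```bash
mkdir -p pics; python3 - <<'E'
from bench import r, grab_frame, camera_params
import cv2
s=r.read_state();print(s['clock'],s['eef_pos'],s['tcp_rot'],s['finger_gap'],s['wrist_force'])
for n in('scene','side'):
    cv2.imwrite(f'pics/{n}0.png',grab_frame(n)[:,:,::-1])
E
```

```text
0.0 [0.14750361 0.529484   0.21809371] [-1.79932920e+02 -4.29783391e-03  1.64429310e+02] 0.09314677545446615 [ 0.19953085  1.00605889 -0.90602195]
```

View pics/scene0.png

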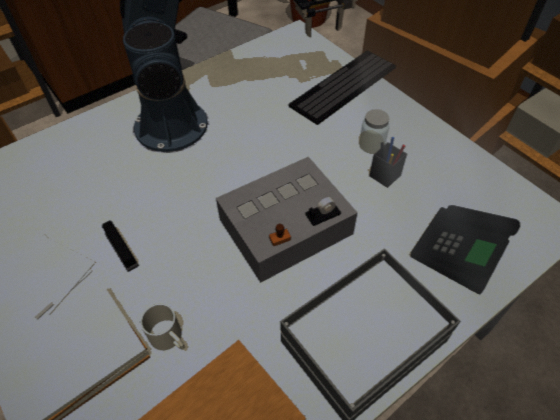

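View pics/side0.png

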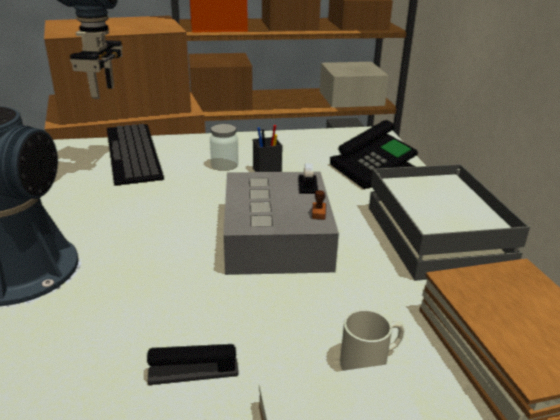

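Scene view: plates at about (247,209), (268,199), (288,190) and (306,181), with the stamp and tape behind them. Side view: plates at about (261,221), (260,208), (259,195) and (259,183). The gripper is to the left, beyond the jar and pen cup.

```bash
cat > h.py <<'E'
import numpy as np
from bench import camera_params
def ray(n,uv,z):
    c=camera_params(n);R=np.array(c['R']);t=np.array(c['t'])
    d=R.T@[(uv[0]-c['cx'])/c['fx'],(uv[1]-c['cy'])/c['fy'],1];o=-R.T@t
    return (o+d*(z-o[2])/d[2]).round(4)
E
python3 - <<'E'
from h import *
for p in[(247,209),(268,199),(288,190),(306.5,181.5)]:print('pl',ray('scene',p,.1))
for p in[(261,221),(260,208),(259.5,195),(259,183)]:print('pls',ray('side',p,.1))
for p in[(217,203),(308,159),(356,211),(261,260)]:print('top',ray('scene',p,.1))
for p in[(376,115)]:print('jar',ray('scene',p,.12))
for p in[(390,150)]:print('cup',ray('scene',p,.1))
for p in[(280,229)]:print('stamp',ray('scene',p,.15))
for p in[(326,205)]:print('tape',ray('scene',p,.15))
E
```

```text
pl [ 0.5218 -0.0322  0.1   ]
pl [0.5279 0.0325 0.1   ]
pl [0.5353 0.0949 0.1   ]
pl [0.5419 0.1546 0.1   ]
pls [ 0.5194 -0.0374  0.1   ]
pls [0.5249 0.0194 0.1   ]
pls [0.532  0.0811 0.1   ]
pls [0.5392 0.1432 0.1   ]
top [ 0.4561 -0.0852  0.1   ]
top [0.4773 0.2119 0.1   ]
top [0.7016 0.1944 0.1   ]
top [ 0.6738 -0.0944  0.1   ]
jar [0.4733 0.4809 0.12  ]
cup [0.5943 0.4256 0.1   ]
stamp [ 0.6558 -0.022   0.15  ]
tape [0.6664 0.1161 0.15  ]
```

Emit:
step_arm --plan '[{"tx": 0.032, "ty": -0.039, "yaw": 0.11, "jaw": 0}, {"tx": 0.032, "ty": -0.039, "yaw": 0.11, "jaw": 0}, {"tx": 0.032, "ty": -0.039, "yaw": 0.11, "jaw": 0}, {"tx": 0.032, "ty": -0.039, "yaw": 0.11, "jaw": 0}, {"tx": 0.032, "ty": -0.039, "yaw": 0.11, "jaw": 0}, {"tx": 0.032, "ty": -0.039, "yaw": 0.11, "jaw": 0}, {"tx": 0.032, "ty": -0.039, "yaw": 0.11, "jaw": 0}, {"tx": 0.032, "ty": -0.039, "yaw": 0.11, "jaw": 0}, {"tx": 0.032, "ty": -0.039, "yaw": 0.11, "jaw": 0}, {"tx": 0.032, "ty": -0.039, "yaw": 0.11, "jaw": 0}, {"tx": 0.032, "ty": -0.039, "yaw": 0.11, "jaw": 0}, {"tx": 0.032, "ty": -0.039, "yaw": 0.11, "jaw": 0}]'

```text
schema error: expected keys tx, ty, tz, yaw, jaw
```

```bash
python3 - <<'E'
from bench import r, grab_frame, camera_params
import cv2
s=r.read_state();print(s['clock'],s['eef_pos'],s['tcp_rot'],s['finger_gap'],s['wrist_force'])
cv2.imwrite('pics/w1.png',grab_frame('wrist')[:,:,::-1]);print(camera_params('wrist'))
E
```

```text
0.1 [0.14751728 0.52954858 0.21816399] [-1.79943093e+02 -4.04528525e-03  1.64429904e+02] 0.09347930588275018 [-0.07667701 -0.78571943 -0.28823787]
{'fx': 360.2738240178759, 'fy': 360.2738240178759, 'cx': 278.673880437637, 'cy': 206.11707915896574, 'mount': array([[ 8.03777178e-04, -9.64614091e-01, -2.63664579e-01,
         7.23043762e-02],
       [ 9.99999671e-01,  8.03545700e-04,  1.08719227e-04,
         7.39655823e-04],
       [ 1.06994440e-04, -2.63664579e-01,  9.64614419e-01,
        -1.65320576e-01],
       [ 0.00000000e+00,  0.00000000e+00,  0.00000000e+00,
         1.00000000e+00]])}
```

View pics/w1.png

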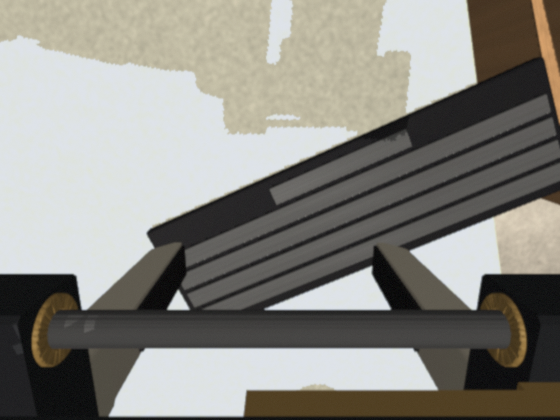

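The call was refused because every row needs all five keys. The wrist view shows only the keyboard, since the arm hasn't moved. I'll send the move again with full rows.

Emit:
step_arm --plan '[{"tx": 0.034, "ty": -0.039, "tz": 0, "yaw": 0.11, "jaw": 0}, {"tx": 0.034, "ty": -0.039, "tz": 0, "yaw": 0.11, "jaw": 0}, {"tx": 0.034, "ty": -0.039, "tz": 0, "yaw": 0.11, "jaw": 0}, {"tx": 0.034, "ty": -0.039, "tz": 0, "yaw": 0.11, "jaw": 0}, {"tx": 0.034, "ty": -0.039, "tz": 0, "yaw": 0.11, "jaw": 0}, {"tx": 0.034, "ty": -0.039, "tz": 0, "yaw": 0.11, "jaw": 0}, {"tx": 0.034, "ty": -0.039, "tz": 0, "yaw": 0.11, "jaw": 0}, {"tx": 0.034, "ty": -0.039, "tz": 0, "yaw": 0.11, "jaw": 0}, {"tx": 0.034, "ty": -0.039, "tz": 0, "yaw": 0.11, "jaw": 0}, {"tx": 0.034, "ty": -0.039, "tz": 0, "yaw": 0.11, "jaw": 0}, {"tx": 0.034, "ty": -0.039, "tz": 0, "yaw": 0.11, "jaw": 0}, {"tx": 0, "ty": 0, "tz": 0, "yaw": 0.11, "jaw": 0}]'

```text
clock: 1.65
eef_pos: [0.523, 0.0986, 0.2182]
tcp_rot: [-180.0, -0.0, 174.8]
wrist_force: [-0.3, 1.0, 0.1]
finger_gap: 0.0005
finger_force: 0.0
```

```bash
python3 - <<'E'
from bench import r, grab_frame, camera_params
import cv2
s=r.read_state();print(s['clock'],s['eef_pos'],s['tcp_rot'],s['finger_gap'],s['wrist_force'])
cv2.imwrite('pics/w2.png',grab_frame('wrist')[:,:,::-1])
E
```

```text
1.65 [0.52297959 0.09855892 0.21817381] [-1.79981168e+02 -1.12610418e-02  1.74827485e+02] 0.000546554197350274 [-0.30195723  0.9589572   0.10639761]
```

View pics/w2.png

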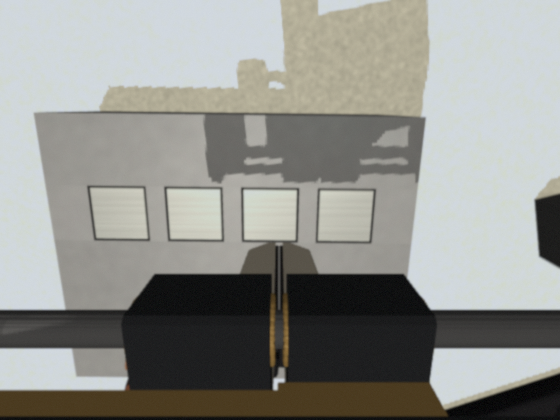

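Wrist view: the plates are at (119,213), (195,214), (270,215) and (346,216), left to right being 1 to 4. They line up with the image rows, so the yaw is good. The shut fingertips are at about (280,245).

```bash
cat >> h.py <<'E'
from scipy.spatial.transform import Rotation as Ro
def wray(uv,pos,rot,z):
    c=camera_params('wrist');M=np.array(c['mount'])
    T=np.eye(4);T[:3,:3]=Ro.from_euler('xyz',rot,degrees=True).as_matrix();T[:3,3]=pos
    W=T@M;d=W[:3,:3]@[(uv[0]-c['cx'])/c['fx'],(uv[1]-c['cy'])/c['fy'],1];o=W[:3,3]
    return (o+d*(z-o[2])/d[2]).round(4)
E
python3 - <<'E'
from h import *
import cv2
p=[0.52298,0.09856,0.21817];q=[-179.98,-.011,174.83]
im=cv2.imread('pics/w2.png');g=cv2.cvtColor(im,cv2.COLOR_BGR2GRAY)
b=(g>180).astype(np.uint8);b[:180]=0;b[250:]=0
n,_,st,ce=cv2.connectedComponentsWithStats(b,connectivity=4)
for i in range(1,n):
    if 1500<st[i,4]<5000:
        x,y,w,h=st[i,:4];print(st[i],ce[i].round(1),wray((x+w/2-.5,y+h/2-.5),p,q,.1))
for e in [(38,113),(424,118)]:print(wray(e,p,q,.1))
c=camera_params('wrist');print('tcp px',(np.linalg.inv(c['mount'])@[0,0,0,1]))
E
```

```text
[   0  180   56   70 3525] [ 24.8 215.8] [ 0.517  -0.1074  0.1   ]
[  92  189   55   49 2362] [119.7 212.3] [ 0.5224 -0.0323  0.1   ]
[ 167  189   54   50 2494] [194.4 213.5] [0.5283 0.0285 0.1   ]
[ 244  190   52   49 2491] [269.3 214. ] [0.5343 0.0906 0.1   ]
[ 319  191   53   49 2263] [343.5 213.7] [0.5407 0.1522 0.1   ]
[ 0.4387 -0.0775  0.1   ]
[0.4686 0.2156 0.1   ]
tcp px [-6.46323336e-04  2.60400339e-02  1.78500639e-01  1.00000000e+00]
```

Emit:
step_arm --plan '[{"tx": 0.011, "ty": -0.008, "tz": -0.03, "yaw": 0, "jaw": 0}, {"tx": 0, "ty": 0, "tz": -0.04, "yaw": 0, "jaw": 0}, {"tx": 0, "ty": 0, "tz": -0.03, "yaw": 0, "jaw": 0}, {"tx": 0, "ty": 0, "tz": -0.012, "yaw": 0, "jaw": 0}, {"tx": 0, "ty": 0, "tz": 0, "yaw": 0, "jaw": 0}]'

```text
clock: 2.33
eef_pos: [0.5322, 0.0934, 0.1067]
tcp_rot: [-180.0, -0.0, 175.0]
wrist_force: [0.8, -0.1, 0.9]
finger_gap: 0.0005
finger_force: 0.0
```

Emit:
step_arm --plan '[{"tx": 0, "ty": 0, "tz": -0.002, "yaw": 0, "jaw": 0}, {"tx": 0, "ty": 0, "tz": -0.002, "yaw": 0, "jaw": 0}, {"tx": 0, "ty": 0, "tz": 0, "yaw": 0, "jaw": 0}]'

```text
clock: 2.7
eef_pos: [0.5328, 0.0928, 0.103]
tcp_rot: [180.0, 0.0, 175.0]
wrist_force: [0.2, 0.3, -0.8]
finger_gap: 0.0007
finger_force: 0.0
```

Emit:
step_arm --plan '[{"tx": 0.001, "ty": -0.002, "tz": -0.001, "yaw": 0, "jaw": 0}, {"tx": 0, "ty": 0, "tz": -0.001, "yaw": 0, "jaw": 0}, {"tx": 0, "ty": 0, "tz": 0, "yaw": 0, "jaw": 0}]'

```text
clock: 3.08
eef_pos: [0.5336, 0.0907, 0.1005]
tcp_rot: [180.0, -0.0, 175.0]
wrist_force: [-0.1, 1.0, 0.1]
finger_gap: 0.0002
finger_force: 0.0
```

Emit:
step_arm --plan '[{"tx": 0, "ty": 0, "tz": -0.001, "yaw": 0, "jaw": 0}, {"tx": 0, "ty": 0, "tz": 0, "yaw": 0, "jaw": 0}]'

```text
clock: 3.32
eef_pos: [0.5337, 0.0908, 0.1003]
tcp_rot: [-180.0, 0.0, 175.0]
wrist_force: [-2.8, -2.1, 8.0]
finger_gap: 0.0008
finger_force: 4.2
```

Emit:
step_arm --plan '[{"tx": 0, "ty": 0, "tz": -0.001, "yaw": 0, "jaw": 0}, {"tx": 0, "ty": 0, "tz": 0, "yaw": 0, "jaw": 0}]'

```text
clock: 3.58
eef_pos: [0.5337, 0.0908, 0.1002]
tcp_rot: [-180.0, 0.0, 175.0]
wrist_force: [-7.9, -1.8, 20.5]
finger_gap: 0.0003
finger_force: 10.1
```

Plate 3 is rigid: 20 N and no travel. Next is plate 4.

Emit:
step_arm --plan '[{"tx": 0, "ty": 0, "tz": 0.012, "yaw": 0, "jaw": 0}, {"tx": 0.004, "ty": 0.031, "tz": 0, "yaw": 0, "jaw": 0}, {"tx": 0.003, "ty": 0.03, "tz": 0, "yaw": 0, "jaw": 0}, {"tx": 0, "ty": 0, "tz": 0, "yaw": 0, "jaw": 0}, {"tx": 0, "ty": 0, "tz": -0.008, "yaw": 0, "jaw": 0}, {"tx": 0, "ty": 0, "tz": 0, "yaw": 0, "jaw": 0}]'

```text
clock: 4.32
eef_pos: [0.5402, 0.1509, 0.1019]
tcp_rot: [-180.0, -0.1, 174.9]
wrist_force: [0.4, -1.4, 0.4]
finger_gap: 0.0002
finger_force: 0.0
```

Emit:
step_arm --plan '[{"tx": 0, "ty": 0, "tz": -0.002, "yaw": 0, "jaw": 0}, {"tx": 0, "ty": 0, "tz": 0, "yaw": 0, "jaw": 0}]'

```text
clock: 4.58
eef_pos: [0.5406, 0.1514, 0.1006]
tcp_rot: [-180.0, -0.0, 175.0]
wrist_force: [-0.0, -0.5, 0.1]
finger_gap: 0.0006
finger_force: 0.0
```

Emit:
step_arm --plan '[{"tx": 0, "ty": 0, "tz": -0.001, "yaw": 0, "jaw": 0}, {"tx": 0, "ty": 0, "tz": 0, "yaw": 0, "jaw": 0}]'

```text
clock: 4.82
eef_pos: [0.5408, 0.1516, 0.0998]
tcp_rot: [-180.0, 0.0, 175.0]
wrist_force: [-1.1, -0.9, 1.8]
finger_gap: 0.0003
finger_force: 1.3
```

Emit:
step_arm --plan '[{"tx": 0, "ty": 0, "tz": -0.001, "yaw": 0, "jaw": 0}, {"tx": 0, "ty": 0, "tz": 0, "yaw": 0, "jaw": 0}]'

```text
clock: 5.08
eef_pos: [0.5407, 0.1517, 0.0987]
tcp_rot: [-180.0, 0.0, 175.0]
wrist_force: [-0.5, -3.3, 4.2]
finger_gap: 0.0001
finger_force: 1.9
```

Plate 4 gives, so I'll press it in to about 7 mm.

Emit:
step_arm --plan '[{"tx": 0, "ty": 0, "tz": -0.002, "yaw": 0, "jaw": 0}, {"tx": 0, "ty": 0, "tz": 0, "yaw": 0, "jaw": 0}]'

```text
clock: 5.32
eef_pos: [0.5407, 0.1518, 0.0965]
tcp_rot: [180.0, 0.0, 175.0]
wrist_force: [-0.5, -1.7, 3.9]
finger_gap: 0.001
finger_force: 1.4
```

Emit:
step_arm --plan '[{"tx": 0, "ty": 0, "tz": -0.002, "yaw": 0, "jaw": 0}, {"tx": 0, "ty": 0, "tz": -0.0015, "yaw": 0, "jaw": 0}, {"tx": 0, "ty": 0, "tz": 0, "yaw": 0, "jaw": 0}, {"tx": 0, "ty": 0, "tz": 0, "yaw": 0, "jaw": 0}, {"tx": 0, "ty": 0, "tz": 0, "yaw": 0, "jaw": 0}]'

```text
clock: 5.95
eef_pos: [0.5407, 0.1518, 0.0932]
tcp_rot: [180.0, 0.0, 175.0]
wrist_force: [0.6, -3.5, 3.5]
finger_gap: 0.0005
finger_force: 1.7
```

```bash
python3 - <<'E'
from bench import r, grab_frame
import cv2
cv2.imwrite('pics/side3.png',grab_frame('side')[:,:,::-1])
E
```

```text
(no output)
```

View pics/side3.png

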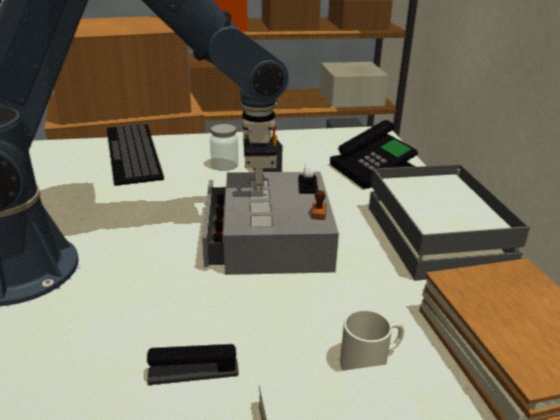

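The side view shows the drawer standing out at about columns 205–224, with the stamp and tape undisturbed. Now I'll release and lift clear.

Emit:
step_arm --plan '[{"tx": 0, "ty": 0, "tz": 0.01, "yaw": 0, "jaw": 0}, {"tx": 0, "ty": 0, "tz": 0.03, "yaw": 0, "jaw": 0}, {"tx": 0, "ty": 0, "tz": 0.04, "yaw": 0, "jaw": 0}, {"tx": 0, "ty": 0, "tz": 0.04, "yaw": 0, "jaw": 0}, {"tx": 0, "ty": 0, "tz": 0.03, "yaw": 0, "jaw": 0}, {"tx": -0.04, "ty": 0.04, "tz": 0, "yaw": 0, "jaw": 0}, {"tx": -0.04, "ty": 0.04, "tz": 0, "yaw": 0, "jaw": 0}, {"tx": -0.04, "ty": 0.04, "tz": 0, "yaw": 0, "jaw": 0}, {"tx": -0.04, "ty": 0.04, "tz": 0, "yaw": 0, "jaw": 0}, {"tx": 0, "ty": 0, "tz": 0, "yaw": 0, "jaw": 0}, {"tx": 0, "ty": 0, "tz": 0, "yaw": 0, "jaw": 0}, {"tx": 0, "ty": 0, "tz": 0, "yaw": 0, "jaw": 0}]'

```text
clock: 7.5
eef_pos: [0.3813, 0.3111, 0.2432]
tcp_rot: [-180.0, -0.0, 174.9]
wrist_force: [-0.0, -0.3, -0.7]
finger_gap: 0.0004
finger_force: 0.0
```

```bash
python3 - <<'E'
from bench import r, grab_frame
import cv2
cv2.imwrite('pics/sc4.png',grab_frame('scene')[:,:,::-1])
E
```

```text
(no output)
```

View pics/sc4.png

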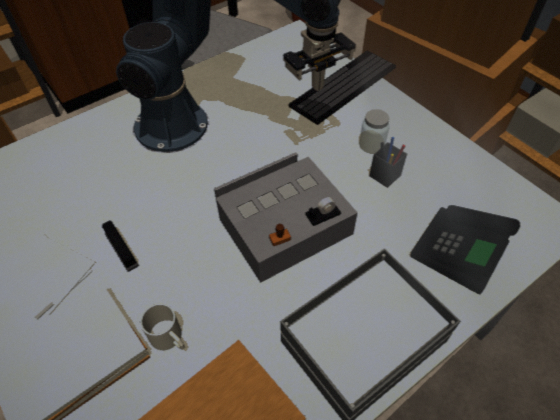

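The drawer is still out, with its front edge running from about (217,190) to (297,157). Everything else is where it was and the arm is clear.

```bash
python3 -c "
from bench import order
print(order.close_job())"
```

```text
the job is handed in; nothing more can be done
None
```

Plate 4 was the catch button: I pressed it, the drawer sprang out and stayed out, the arm is clear, nothing else moved in the final picture, and the job is handed in at about 7.6 s.

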